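# Bring the scooter wheel's valve to twelve o'clock

## Robot

A 7-joint arm with a two-finger parallel gripper is mounted at the origin on the work surface. World frame = base frame: x ahead of the robot, y to its left, z up, the work surface at z = 0. Lengths are in mm, angles in rad, forces in N, time in s.
With the tool pointing down it reaches from about 400 to 875 mm from the base axis. Payload 4.4 kg.
Tool frame: the origin (TCP) lies on the centre line of the jaws, within the pads' length; the fingertips stand 14 mm ahead of it and the grasp point (between the pads) lies 5 mm behind it; z points along the fingers, x is the direction in which the jaws open and shut, and the axes are right-handed (so a half turn about z gives the same grasp; the last joint's range is limited). The gripper opens to 85 mm and grips with 20 to 120 N. Pads are 22 mm wide; open, the fingers measure 114 mm over their backs; the gripper's body (76 mm by 85 mm) begins 54 mm behind the grasp point. The pads swing forward as they close: fully open they stand 13 mm farther back than shut.
Start: joints at [1.066, 0.628, 0.038, 1.517, -0.027, 0.996, -0.02], TCP at [276.182, -588.422, 245.313] pointing down, gripper open.
Joint ranges: [-3.06, 3.06], [-0.37, 2.12], [-1.25, 1.32], [0.18, 2.47], [-1.1, 4.24], [0.23, 1.98], [-2.94, 2.94]. Speed limits (rad/s): [2.57, 2.57, 3.14, 3.14, 3.14, 3.14, 3.14].

## Interface

Orientations are given as [roll, pitch, yaw] about the fixed x, y, z axes, in that order (R = Rz(yaw) Ry(pitch) Rx(roll)).
In Python, from cell import ctrl gives the robot as it stands.
- The arm moves only by the tool send_rows, never from a script. Its argument "commands" is a list of rows, each a list of 5 numbers: the finger opening in mm, from 0 to 85.4, then the shift along the tool's x, y, z in mm, then the turn about the tool's z in degrees. In form: [[grip, x, y, z, roll], ...]. A call has 1 to 5 rows; each row is the pose to reach, as a shift and turn from the pose measured when the call began, along the tool's axes at that moment; what a row does not reach only later rows make up. A row lasts 1/10 s, in which the tool goes at most 50 mm and 8.59 degrees, less where a joint would pass 70% of its speed; a pose out of reach is approached as far as the arm can. A call with a gripper value outside its range is refused whole. The fingers move at their own pace and stop on an object; the grip force is fixed at half the most. Time passes only in rows, so rows that repeat a pose let the fingers close. It gives the time, the measured TCP pose, the force and the opening at its end, in the units of the state.
- ctrl.read_state(): the state, without advancing time (a new reading comes with each control period).
- ctrl.get_image(name): name is "side" or "top" or "wrist"; returns the picture (384x512x3 uint8, red, green, blue); there is no depth.
- ctrl.camera_params(name): a dict with "fx", "fy", "cx", "cy" (pixels), "cam_to_world" (4x4, takes a point from camera to world coordinates). Camera axes: x right, y down, z forward; pixel columns grow to the right and rows downward; lengths in mm; the calibration is good to about 2 mm. A picture is of the moment at which its call begins: read the wrist's pose just before it. camera_params takes no time and is no camera call; for the wrist camera it gives the pose at the moment of the call.
- ctrl.finish_job(): hands the job in, once; it reports no verdict.
The state is a dict: "clock": time; "qpos": joint angles; "qd": joint speeds; "tau": joint torques, N m; "eef_pos": TCP position; "tool_rot": TCP orientation; "force": force on the tool from outside, world axes, zero at the start; "torque": the same for the moment, N m; "width": finger opening in mm.
Only numpy, scipy, OpenCV 4.12 (cv2) and the standard library are available. Lean on these libraries where they do the work, as an engineer would, in place of code of your own. Each camera call takes 0.05 s, during which the arm holds its last target.

## Task

The small scooter wheel in the leaning bench stand is to be pumped up: push its spokes with the fingertips, one spoke after another, to turn the wheel until the valve stem is at twelve o'clock, straight up the slope from the hub, then take the hand away and leave the wheel still. Push gently and on the spokes only, not on the tyre or the valve stem, and never pinch a spoke. Do not lift, shift or tip the stand or any of the things lying about.

Things in the scene. Friction and masses are not known exactly. Their poses are not given: they have to be found in the camera images.
- stand: Loose bench stand (3 to 4.5 kg) that carries the wheel; origin at the centre of the underside of its dark steel base plate (250 x 330 x 12 mm). z up; x points level from the wheel's low edge to its high edge, which is the edge nearer the robot; y is to the left of one who looks along x. Two blue posts at y = +-152 mm carry the bar. Behind the wheel's upper half there is nothing down to the base plate.
- hub (a point): Centre of the wheel in its middle plane, 115 mm above the stand's underside, axes as the stand's. The wheel's plane slopes up by 30 degrees towards +x, so its face looks up and away from the robot: in this frame the face normal is (-0.5, 0, 0.866), and straight up the slope, twelve o'clock, is (0.866, 0, 0.5). The hub's radius is 22 mm.
- wheel (a joint): Angle from twelve o'clock to the valve stem, rad, growing counterclockwise for one who looks at the wheel's face (from twelve o'clock towards the stand's +y). 0 and every full turn are twelve o'clock; it starts at 2.0 to 4.3 and turns both ways without limit. The axle drags with 0.14 N m (2.2 N at 65 mm) and the wheel stops where it is left.
- bar (a point): Middle of the flat blue bar that runs level along y across the wheel's face, over the hub: 24 mm wide, 8 mm thick, 25 to 31 mm out from the wheel's middle plane along the normal; an axle nut on it reaches 35 mm. It covers three and nine o'clock: a finger pushing a spoke cannot pass there and must come out and take another spoke.
- spoke (a point): Middle of one of the four equal straight aluminium spokes, 52 mm from the hub centre: 12 mm wide, 16 mm thick, centred on the wheel's middle plane. The spokes stand at the valve's angle plus 45 (this one), 135, 225 and 315 degrees. The inside of the rim is at radius 81 mm; the rim is 30 mm deep.
- valve (a point): Point on the valve stem, 65 mm from the hub centre in the wheel's middle plane. The stem, a thin black rubber tube 8 mm thick with a brass end, comes out of the inside of the rim towards the hub, from 82 mm down to 54 mm from the hub centre, midway between two spokes.
- stem: The valve stem (see valve); its origin is the hub centre, and its own x axis points from the hub to the stem, its z along the face normal.
- tyre: The black tyre round the wheel: outer radius 125 mm, 42 mm thick, so it stands 21 mm proud of the wheel's middle plane; origin at the hub centre, axes turning with the wheel like those of the stem.
- can: Bystander, spray can 52 mm wide, 150 mm tall, beside the stand; origin at the centre of its underside.
- spool: Bystander, steel-coloured solder spool 56 mm wide, 42 mm tall, beside the stand; origin at its underside.
- tin: Bystander, flat metal tin 82 x 112 x 29 mm, beside the stand; origin at its underside.
- wrench: Bystander, wrench 140 mm long, lying beyond the low edge of the wheel, away from the robot; origin at its underside.
- driver: Bystander, screwdriver 160 mm long, lying to the right; origin at its underside.
- meter: Bystander, red multimeter 150 x 75 x 41 mm, to the left; origin at its underside.
- jar: Bystander, amber jar 48 mm wide, 50 mm tall, to the left; origin at its underside.

How it is judged:
By the outcome, as a careful person would: the job done as asked, in the order asked, and still so for the second after the job is handed in, with the robot touching nothing.
It also fails if it takes over 58 s, if anything falls off the work surface, if the arm or the gripper's body presses on something with over 40 N, if the wrist force passes 120 N, or if a joint passes its speed limit or range.

## Working session

There is one attempt and no reset: what is moved stays moved. The work goes in short steps, Python scripts to look and compute and a tool call to move; the robot and the scene stay as the last step left them, time stands still between calls to the robot, and variables do not carry over. Pictures are saved under pics/ and viewed, and the job is handed in when it is done.

Besides the shell and the picture viewer there is one more tool, called after "Emit:" in YAML: its name, and indented under it one key for each argument. send_rows: Moves the arm, as the interface text tells. Its arguments: {"type":"object","properties":{"commands":{"type":"array"}},"required":["commands"]}

```bash
ls; mkdir -p pics; python3 - <<'E'
from cell import ctrl
import cv2
s=ctrl.read_state();print(s)
for n in("side","top","wrist"):
    p=ctrl.camera_params(n);print(n,p)
    cv2.imwrite(f"pics/{n}0.png",ctrl.get_image(n)[:,:,::-1])
E
```

```text
pics
{'clock': 0.0, 'qpos': array([ 1.06616579,  0.62937798,  0.03842784,  1.51835794, -0.02697713,
        0.99630583, -0.01999692]), 'qd': array([ 7.41612444e-04,  1.71768358e-03,  8.14402573e-04, -6.70736531e-04,
       -1.97272319e-04,  1.45158745e-04, -7.47761540e-05]), 'tau': array([-7.70268307e-04, -5.63392103e+01,  1.22562166e+00, -1.93446583e+01,
        1.09174498e-02,  1.06605070e-02,  1.07577119e-05]), 'eef_pos': array([ 275.94637239, -587.85674614,  244.37139237]), 'tool_rot': array([ 3.14155473e+00,  1.93103262e-03, -1.13193866e+00]), 'force': array([0.32223671, 0.43098857, 0.24039902]), 'torque': array([ 0.02840161, -0.00437444, -0.04519924]), 'width': 85.4651629572118}
side {'fx': 399.2947827861077, 'fy': 399.2947827861077, 'cx': 251.2150505994423, 'cy': 188.41004805675257, 'cam_to_world': array([[ 9.52352481e-01, -1.63098583e-01,  2.57727772e-01,
         1.93022741e+02],
       [-3.04649555e-01, -5.49158789e-01,  7.78211586e-01,
        -1.09145472e+03],
       [ 1.46082642e-02, -8.19648386e-01, -5.72680646e-01,
         9.06057301e+02],
       [ 0.00000000e+00,  0.
[... 292 characters left out ...]
 -8.15723547e-03, -2.29676424e-03,
        -1.50472468e+01],
       [ 3.05436649e-03, -9.41124429e-02, -9.95556889e-01,
         1.37100033e+03],
       [ 0.00000000e+00,  0.00000000e+00,  0.00000000e+00,
         1.00000000e+00]])}
wrist {'fx': 306.70549575226966, 'fy': 306.70549575226966, 'cx': 254.41861817328768, 'cy': 195.1619400620272, 'cam_to_world': array([[ 4.25240810e-01, -8.68125211e-01, -2.55986076e-01,
         3.40460131e+02],
       [-9.05076546e-01, -4.08685072e-01, -1.17528540e-01,
        -5.58020214e+02],
       [-2.58819948e-03,  2.81664925e-01, -9.59509339e-01,
         3.73874164e+02],
       [ 0.00000000e+00,  0.00000000e+00,  0.00000000e+00,
         1.00000000e+00]])}
```

View pics/side0.png

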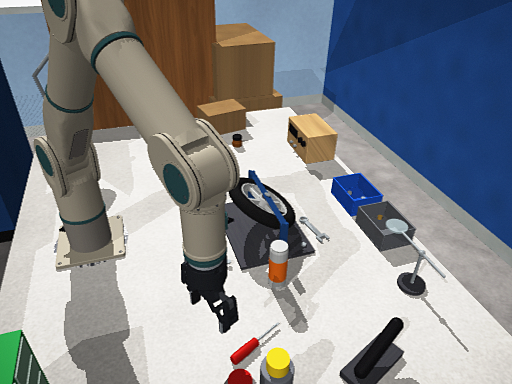

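View pics/top0.png

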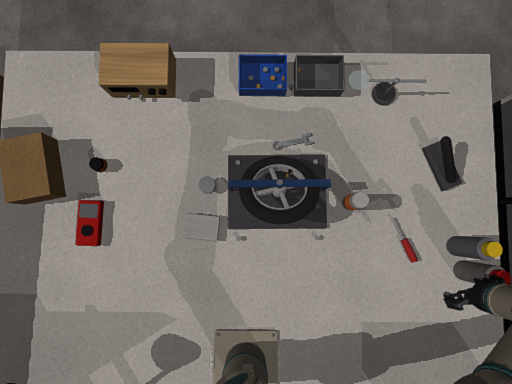

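View pics/wrist0.png

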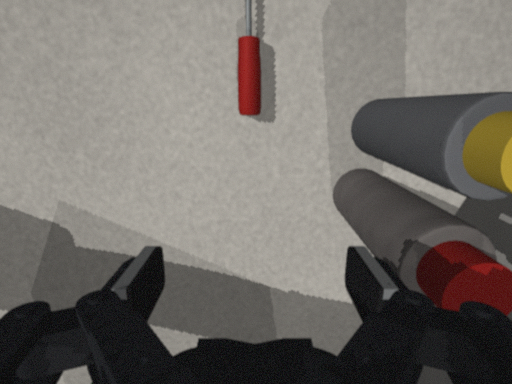

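```bash
python3 - <<'E'
import cv2
a=cv2.imread("pics/top0.png")[140:245,215:345]
cv2.imwrite("pics/topc.png",cv2.resize(a,None,fx=6,fy=5.7,interpolation=cv2.INTER_CUBIC))
a=cv2.imread("pics/side0.png")[160:280,215:335]
cv2.imwrite("pics/sidec.png",cv2.resize(a,None,fx=5,fy=5,interpolation=cv2.INTER_CUBIC))
E
```

```text
(no output)
```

View pics/topc.png

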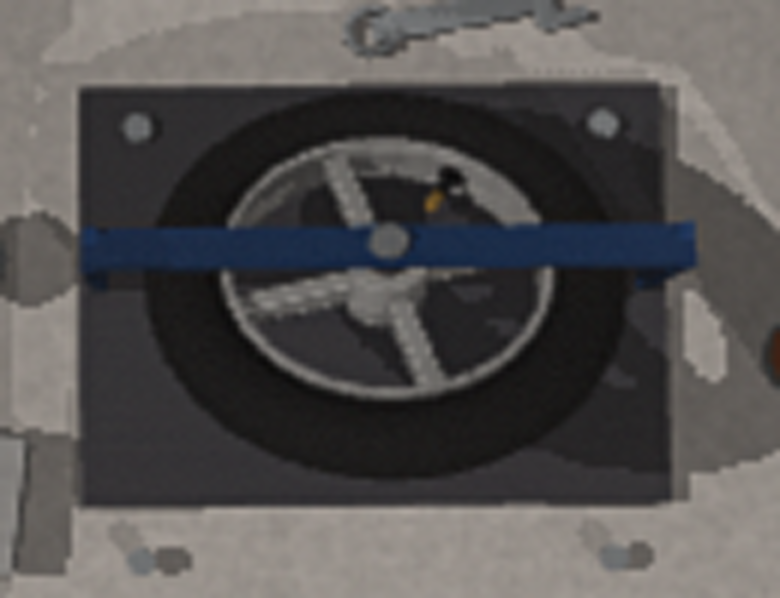

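View pics/sidec.png

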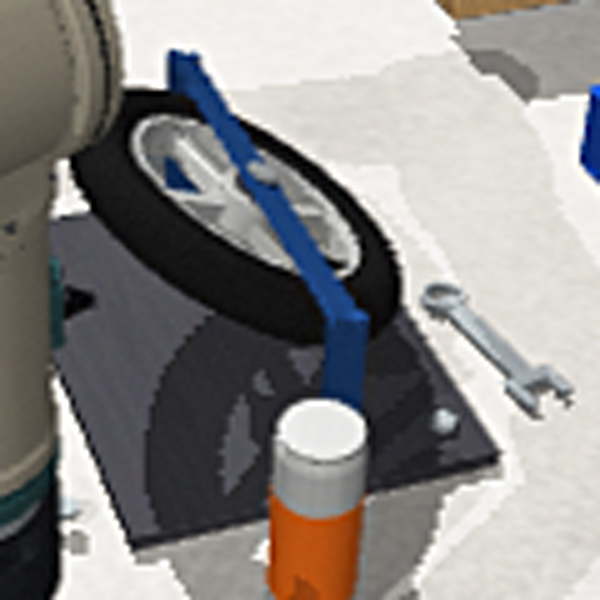

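```bash
cat > h.py <<'E'
import numpy as np, cv2
from cell import ctrl
def ray(p,uv):
    M=p["cam_to_world"];d=M[:3,:3]@np.array([(uv[0]-p["cx"])/p["fx"],(uv[1]-p["cy"])/p["fy"],1.]);return M[:3,3],d
def onz(p,uv,z):
    o,d=ray(p,uv);return o+d*(z-o[2])/d[2]
def onplane(p,uv,c,n):
    o,d=ray(p,uv);return o+d*(n@(c-o))/(n@d)
def proj(p,X):
    M=p["cam_to_world"];q=M[:3,:3].T@(np.asarray(X)-M[:3,3]);return np.array([p["fx"]*q[0]/q[2]+p["cx"],p["fy"]*q[1]/q[2]+p["cy"]])
def tri(p1,u1,p2,u2):
    o1,d1=ray(p1,u1);o2,d2=ray(p2,u2);d1=d1/np.linalg.norm(d1);d2=d2/np.linalg.norm(d2)
    t=np.linalg.lstsq(np.c_[d1,-d2],o2-o1,rcond=None)[0];a=o1+t[0]*d1;b=o2+t[1]*d2
    return (a+b)/2,np.linalg.norm(a-b)
E
python3 - <<'E'
from h import *
T=ctrl.camera_params("top");S=ctrl.camera_params("side")
f=lambda x,y:(215+(x+.5)/6-.5,140+(y+.5)/5.7-.5)
g=lambda x,y:(215+(x+.5)/5-.5,160+(y+.5)/5-.5)
C=[onz(T,f(*q),12) for q in((80,88),(662,85),(672,502),(80,507))]
for c in C:print(c.round(1))
print("side",[round(float(np.linalg.norm(C[i]-C[(i+1)%4])),1) for i in range(4)],np.mean(C,0))
# blue mask bar in top
a=cv2.imread("pics/top0.png");b=a.astype(int)
m=((b[...,0]>b[...,2]+25)&(b[...,0]>b[...,1]+15)).astype(np.uint8);m[:140]=0;m[245:]=0;m[:,:215]=0;m[:,345:]=0
r=cv2.minAreaRect(cv2.findNonZero(m));print(r)
ys,xs=np.nonzero(m);
for X in range(228,334,4):
    y=ys[xs==X];print(X,y.min(),y.max(),end=';')
print()
print("nut z145",onz(T,f(388,240),145),"side nut",onz(S,g(262,172),145),tri(T,f(388,240),S,g(262,172)))
print("plate side corners",onz(S,g(500,460),12),onz(S,g(135,548),12))
E
```

```text
[678.1  62.8  12. ]
[ 682.7 -266.4   12. ]
[ 435.6 -269.7   12. ]
[430.1  59.5  12. ]
side [329.2, 247.1, 329.2, 248.0] [ 556.60089991 -103.4590891    12.        ]
((279.5, 184.0), (10.0, 101.0), 90.0)Traceback (most recent call last):
  File "<stdin>", line 14, in <module>
    return umr_minimum(a, axis, None, out, keepdims, initial, where)
ValueError: zero-size array to reduction operation minimum which has no identity
```

```bash
python3 - <<'E'
from h import *
T=ctrl.camera_params("top");S=ctrl.camera_params("side")
f=lambda x,y:(215+(x+.5)/6-.5,140+(y+.5)/5.7-.5)
g=lambda x,y:(215+(x+.5)/5-.5,160+(y+.5)/5-.5)
print("nut z145",onz(T,f(388,240),145),"side nut",onz(S,g(262,172),145),tri(T,f(388,240),S,g(262,172)))
print("plate side corners",onz(S,g(500,460),12),onz(S,g(135,548),12))
ex=np.array([-1,-.0153,0]);ey=np.array([.0153,-1,0]);n=-.5*ex+np.array([0,0,.866]);up=.866*ex+np.array([0,0,.5])
nut=onz(T,f(388,240),145); hub=nut-35*n;print("hub",hub)
o=np.array([556.6,-103.5,0]);print("hub in stand",(hub-o)@ex,(hub-o)@ey)
for nm,q in(("brass",(433,200)),("spk25",(430,378)),("spk295",(255,305)),("spk205",(335,165)),("rimL",(222,270)),("rimbot",(385,395))):
    X=onplane(T,f(*q),hub,n)-hub;print(nm,np.hypot(X@up,X@ey),np.degrees(np.arctan2(X@ey,X@up)))
E
```

```text
nut z145 [ 573.96722593 -102.04349497  145.        ] side nut [ 575.2519595  -102.30330886  145.        ] (array([ 574.59479056, -102.22653482,  144.99680697]), np.float64(1.296527112700304))
plate side corners [ 682.26970843 -270.35743478   12.        ] [ 437.20041854 -275.36895544   12.        ]
hub [ 556.46722593 -102.31124497  114.69      ]
hub in stand 0.11458611414547276 -1.1907864765653013
brass 60.22817375604413 151.90843233445187
spk25 68.12724996395585 17.035395098049072
spk295 69.56746267083835 -75.51591671007792
spk205 81.68710005289257 -163.76006656561174
rimL 84.36195688789778 -94.09408991889181
rimbot 75.6554035138899 -2.410844400724798
```

```bash
cat > plan.py <<'E'
import numpy as np
R=np.radians
ns=np.linspace(-8,15,8)
def P(s,b,n): return np.stack([.866*s-.5*n,b+0*n],-1)
def line(ang,r0,r1,hw,nn):
    r=np.linspace(r0,r1,25);out=[]
    for w in(-hw,hw):
        for n in nn:
            out.append(P(r*np.cos(R(ang))-w*np.sin(R(ang)),r*np.sin(R(ang))+w*np.cos(R(ang)),n+0*r))
    return np.concatenate(out)
def circ(r,nn):
    t=np.linspace(0,2*np.pi,180);return np.concatenate([P(r*np.cos(t),r*np.sin(t),n+0*t) for n in nn])
rim=circ(81,np.linspace(-12,15,6));hub=circ(22,np.linspace(-12,20,6))
def d(pts,c,th,hx=14.5,hy=11):
    u=np.array([np.sin(R(th)),np.cos(R(th))]) # th=0: long axis along b(tangential); th rotates
    v=np.array([u[1],-u[0]])
    q=pts-c;x=np.abs(q@u)-hx;y=np.abs(q@v)-hy
    return np.min(np.where((x>0)&(y>0),np.hypot(x,y),np.maximum(x,y)))
def best(spk,valve,side=+1,ths=range(-45,46,15)):
    S=line(spk,20,82,6,np.linspace(-8,8,5))
    obs=[("rim",rim),("hub",hub)]
    if valve is not None: obs.append(("stem",line(valve,54,82,4,np.linspace(-4,4,3))))
    res=[]
    other=line(spk+90*side,20,82,6,np.linspace(-8,8,5))
    obs.append(("oth",other))
    for th in ths:
      for r in range(38,60,2):
        for da in range(8,50,1):
            ang=spk+side*da;c=np.array([.866*r*np.cos(R(ang)),r*np.sin(R(ang))])
            ds=d(S,c,th)
            if ds<0: continue
            m=[d(o,c,th) for _,o in obs]
            res.append((min(m),th,r,ang,c.round(0),[round(float(x),1) for x in m]));break
    return max(res,key=lambda t:t[0])
if __name__=="__main__":
    print("push1")
    for s in(17,0,-20,-40,-60): 
        print(s,best(s,None)); print("   th0",best(s,None,ths=[0]))
    print("push2")
    for s in(27,10,0,-15,-30,-45):
        print(s,best(s,s+45)); print("   th0",best(s,s+45,ths=[0]))
E
python3 plan.py
```

```text
push1
17 (np.float64(9.079955406597726), -45, 48, 49, array([27., 36.]), [10.1, 9.1, 9.7])
   th0 (np.float64(4.1916432685514815), 0, 50, 47, array([30., 37.]), [5.2, 4.2, 14.7])
0 (np.float64(7.150470636109304), -30, 48, 30, array([36., 24.]), [8.2, 7.2, 10.1])
   th0 (np.float64(3.9734180594166033), 0, 50, 25, array([39., 21.]), [4.9, 4.0, 19.0])
-20 (np.float64(5.860441049495218), -15, 48, 13, array([41., 11.]), [7.8, 5.9, 9.3])
   th0 (np.float64(5.780750691531905), 0, 50, 11, array([43., 10.]), [5.8, 6.5, 13.8])
-40 (np.float64(6.439084306597244), 0, 50, -6, array([43., -5.]), [6.4, 7.0, 11.8])
   th0 (np.float64(6.439084306597244), 0, 50, -6, array([43., -5.]), [6.4, 7.0, 11.8])
-60 (np.float64(7.415503828788665), 15, 50, -24, array([ 40., -20.]), [7.6, 7.4, 13.0])
   th0 (np.float64(3.846209114514981), 0, 50, -26, array([ 39., -22.]), [4.8, 3.8, 13.8])
push2
27 (np.float64(1.2859812054473512), 45, 56, 51, array([31., 44.]), [1.7, 13.0, 1.3, 19.0])
   th0 (np.float64(-0.581770780302385), 0, 38, 72, array([10., 36.]), [19.5, -0.4, -0.5, -0.6])
10 (np.float64(0.5768233539972396),
[... 211 characters left out ...]
24.]), [13.9, 0.8, 1.1, 1.2])
   th0 (np.float64(-0.02822392869178003), 0, 46, 27, array([35., 21.]), [8.3, 0.3, -0.0, 15.3])
-15 (np.float64(-0.5965712466840429), -30, 40, 23, array([32., 16.]), [13.6, -0.6, 0.2, 0.5])
   th0 (np.float64(-1.035695919819716), 0, 58, 10, array([49., 10.]), [-0.6, 13.4, -1.0, 22.8])
-30 (np.float64(-1.0614999575235249), -45, 48, -2, array([42., -2.]), [3.3, -1.1, -0.9, 14.1])
   th0 (np.float64(-1.3519894075294108), 0, 58, -3, array([50., -3.]), [-0.1, 14.1, -1.4, 21.0])
-45 (np.float64(-0.3121152720241547), -45, 52, -19, array([ 43., -17.]), [0.2, 3.5, -0.3, 20.5])
   th0 (np.float64(-1.4172758397826044), 0, 40, -1, array([35., -1.]), [15.6, -1.4, -0.9, 0.5])
```

```bash
cat >> h.py <<'E'
from scipy.spatial.transform import Rotation as Ro
HUB=np.array([556.5,-103.,115.]);EX=np.array([-1,-.0153,0]);EY=np.array([.0153,-1,0])
NN=-.5*EX+np.array([0,0,.866]);UP=.866*EX+np.array([0,0,.5])
def cur():
    s=ctrl.read_state();R=Ro.from_euler("xyz",s["tool_rot"]).as_matrix();p=np.array(s["eef_pos"])
    q=p-HUB;th=np.degrees(np.arctan2(R[:,0]@EX,R[:,0]@EY))
    return s,p,R,(q@EX,q@EY,p[2]-14,th)
def rows(wps):
    s,p,R,c=cur();print("t",round(s["clock"],2),"now a,b,ztip,th",np.round(c,1),"F",np.round(s["force"],1),"w",round(s["width"],1))
    for w in wps:
        X=HUB+w[0]*EX+w[1]*EY;X=np.array([X[0],X[1],w[2]+14])
        print(np.round(R.T@(X-p),0),round(w[3]-c[3]))
E
python3 -c "
from h import *
rows([(150,485,320,-30),(27,38,320,-30),(27,38,220,-30)])"
```

```text
t 0.15 now a,b,ztip,th [287.9 480.7 230.6 -24.3] F [-1.   0.6  0.2] w 85.4
[  61. -124.  -89.] -6
[-296. -420.  -89.] -6
[-296. -420.   11.] -6
```

Emit:
send_rows:
  commands:
    - [0, 0, 0, -50, 0]
    - [0, 0, -40, -90, -6]
    - [0, -100, -150, -90, -6]
    - [0, -296, -420, -90, -6]
    - [0, -296, -420, -90, -6]

```text
clock: 0.65
eef_pos: [375.2, -437.1, 332.4]
tool_rot: [-3.141, 0.001, -1.028]
force: [0.3, 0.5, 0.0]
width: 12.4
```

```bash
python3 -c "
from h import *
rows([(27,38,290,-30)])"
```

```text
t 0.65 now a,b,ztip,th [186.4 331.3 318.4 -30.2] F [0.3 0.5 0. ] w 12.4
[-173. -285.   29.] 0
```

Emit:
send_rows:
  commands:
    - [0, -173, -285, 28, 0]
    - [0, -173, -285, 28, 0]
    - [0, -173, -285, 28, 0]
    - [0, -173, -285, 28, 0]
    - [0, -173, -285, 28, 0]

```text
clock: 1.15
eef_pos: [490.4, -216.1, 311.6]
tool_rot: [-3.141, 0.001, -1.028]
force: [0.9, -0.9, -0.2]
width: -0.2
```

Emit:
send_rows:
  commands:
    - [0, -52, -86, 10, 0]
    - [0, -52, -86, 10, 0]
    - [0, -52, -86, 10, 0]

```text
clock: 1.45
eef_pos: [539.8, -118.2, 301.0]
tool_rot: [-3.138, 0.006, -1.016]
force: [-0.5, 0.6, -0.4]
width: 0.1
```

```bash
python3 -c "
from h import *
rows([(27,38,210,-30)])
cv2.imwrite('pics/w1.png',ctrl.get_image('wrist')[:,:,::-1])
cv2.imwrite('pics/t1.png',cv2.resize(ctrl.get_image('top')[100:285,180:420,::-1],None,fx=3,fy=3))
"
```

```text
t 1.45 now a,b,ztip,th [ 16.9  14.9 287.  -30.9] F [-0.5  0.6 -0.4] w 0.1
[15. 21. 77.] 1
```

View pics/w1.png

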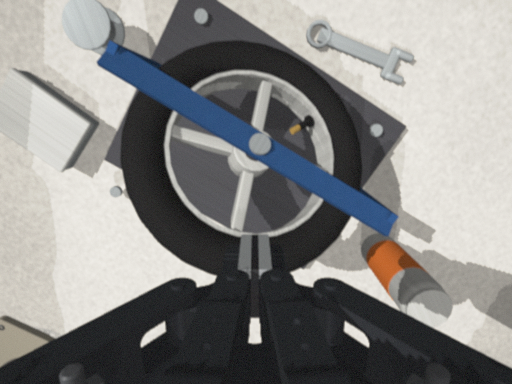

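View pics/t1.png

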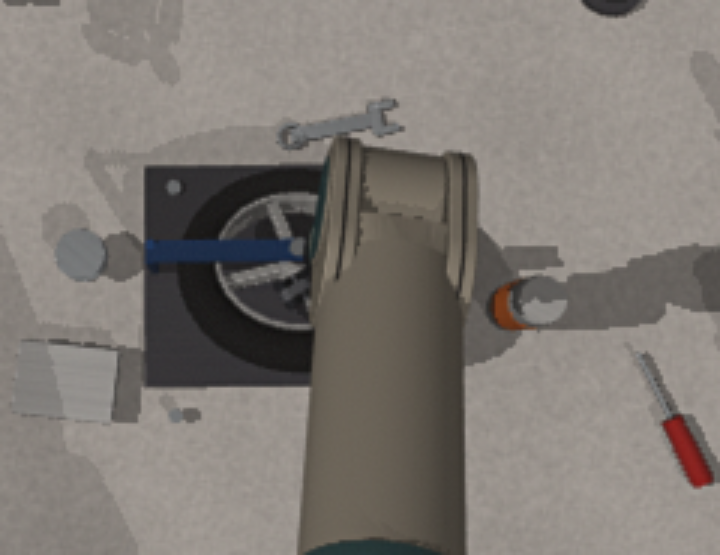

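```bash
cat >> h.py <<'E'
def ang(p,uv,n0=0):
    X=onplane(p,uv,HUB+n0*NN,NN)-HUB
    return round(float(np.hypot(X@UP,X@EY)),1),round(float(np.degrees(np.arctan2(X@EY,X@UP))),1)
E
python3 -c "
from h import *
p=ctrl.camera_params('wrist')
print('nut',onz(p,(260,143),145), HUB+35*NN)
print('brass',ang(p,(294,130)))
for q in((237,222),(182,134),(265,88)): print(ang(p,q,8),ang(p,q,0))
print('tip px',[proj(p,HUB+cur()[3][0]*EX+cur()[3][1]*EY+np.array([0,0,cur()[3][2]-115]))])
"
```

```text
nut [ 571.87868592 -109.84076635  145.        ] [ 574.      -102.73225  145.31   ]
brass (59.2, 143.0)
(76.7, 19.4) (75.8, 20.5)
(64.9, -68.9) (65.2, -71.6)
(68.5, -168.4) (73.7, -169.3)
tip px [array([254.54248799, 249.3385511 ])]
```

Emit:
send_rows:
  commands:
    - [0, 15, 21, 40, 1]
    - [0, 15, 21, 77, 1]
    - [0, 15, 21, 90, 1]
    - [0, 15, 21, 90, 1]

```text
clock: 1.95
eef_pos: [524.6, -151.1, 209.2]
tool_rot: [3.137, 0.005, -1.045]
force: [0.3, -0.6, -0.1]
width: 0.1
```

```bash
cat > look.py <<'E'
from h import *
import sys
p=ctrl.camera_params('wrist');im=ctrl.get_image('wrist')[:,:,::-1]
cv2.imwrite(f'pics/{sys.argv[1]}.png',im);print('nut px pred',proj(p,HUB+35*NN))
np.save('p.npy',p,allow_pickle=True)
E
python3 look.py w2; python3 -c "
from h import *
rows([(27,38,150,-30),(27,37,121,-30)])"
```

```text
nut px pred [227.07934851 111.65497266]
t 2.0 now a,b,ztip,th [ 31.3  47.4 196.7 -29.3] F [ 0.4 -1.2  0.5] w 0.1
[-6. -8. 47.] -1
[-7. -9. 76.] -1
```

View pics/w2.png

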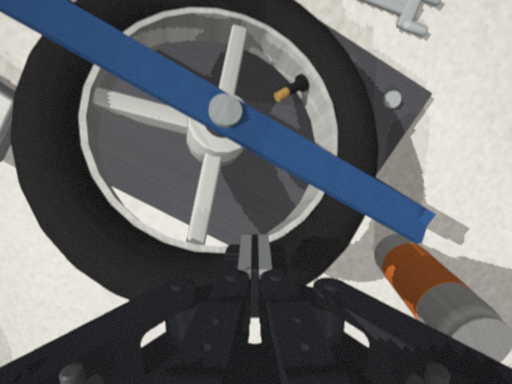

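```bash
python3 -c "
from h import *
p=np.load('p.npy',allow_pickle=True).item()
print('brass',ang(p,(281,96)))
for q in((197,240),(105,98),(238,32)): print(ang(p,q,8))
"
```

```text
brass (58.1, 152.2)
(77.7, 15.7)
(76.1, -74.0)
(77.7, -162.2)
```

Emit:
send_rows:
  commands:
    - [0, -6, -8, 20, 0]
    - [0, -6, -8, 40, 0]
    - [0, -6, -8, 40, 0]
    - [0, -6, -8, 40, 0]

```text
clock: 2.4
eef_pos: [530.3, -142.5, 171.9]
tool_rot: [3.14, 0.001, -1.045]
force: [0.3, 0.2, -0.2]
width: -0.3
```

```bash
python3 look.py w3; python3 -c "
from h import *
rows([(27,38,121,-30)])"
```

```text
nut px pred [229.57354224 132.7411131 ]
t 2.45 now a,b,ztip,th [ 26.5  39.1 158.2 -29.2] F [ 0.2 -1.6  1. ] w 0.1
[-1. -0. 37.] -1
```

View pics/w3.png

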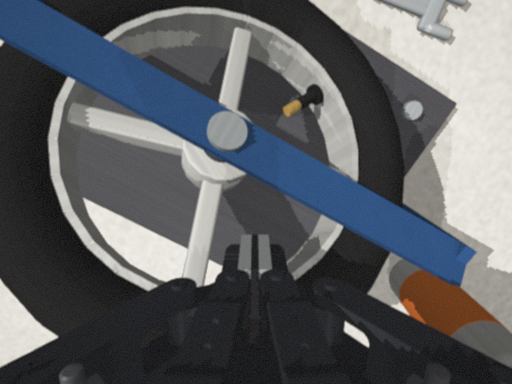

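Emit:
send_rows:
  commands:
    - [0, -1, 0, 12, 0]
    - [0, -1, 0, 25, 0]
    - [0, -1, 0, 37, 0]
    - [0, -1, 0, 37, 0]

```text
clock: 2.85
eef_pos: [528.5, -141.3, 133.1]
tool_rot: [3.138, 0.004, -1.045]
force: [-0.7, -0.1, -0.5]
width: -0.1
```

```bash
python3 look.py w4; python3 -c "
from h import *
rows([(32,29,123,-26),(38,20,127,-15),(41,11,129,-5)])"
```

```text
nut px pred [226.38444978 139.52134771]
t 2.9 now a,b,ztip,th [ 28.   38.  119.9 -29.2] F [ 0.7 -0.1  0.1] w -0.1
[-10.  -1.  -3.] 3
[-21.   0.  -7.] 14
[-30.  -2.  -9.] 24
```

View pics/w4.png

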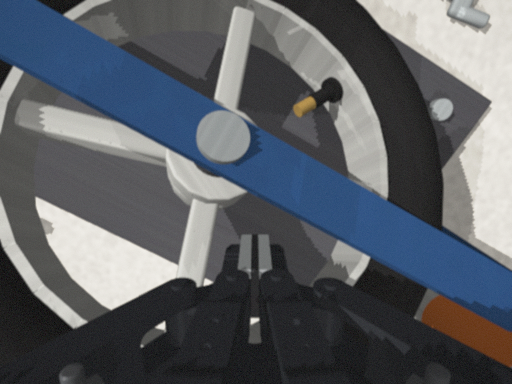

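```bash
cat >> h.py <<'E'
def arc(phis,r=49,dep=10):
    W=[]
    for f in phis:
        t=np.radians(f);a=.866*r*np.cos(t);W.append((a,r*np.sin(t),115+.577*a-dep,-.65*f))
    rows(W);s,p,R,c=cur();print("phi now",np.degrees(np.arctan2(c[1],c[0]/.866)),"r",np.hypot(c[1],c[0]/.866))
E
python3 -c "
from h import *
arc([46,40,34,28,22])"
```

```text
t 2.9 now a,b,ztip,th [ 28.   38.  119.9 -29.2] F [ 0.7 -0.1  0.1] w -0.1
[-3.  0. -2.] -1
[-8.  1. -4.] 3
[-13.   1.  -5.] 7
[-18.   1.  -7.] 11
[-23.   0.  -8.] 15
phi now 49.643171061550625 r 49.856368580879
```

Emit:
send_rows:
  commands:
    - [0, -3, 0, -2, 0]
    - [0, -8, 1, -4, 3]
    - [0, -13, 1, -5, 7]
    - [0, -18, 1, -7, 11]
    - [0, -23, 0, -8, 15]

```text
clock: 3.4
eef_pos: [517.9, -122.8, 142.6]
tool_rot: [3.139, -0.0, -1.311]
force: [0.1, -3.4, -1.9]
width: 0.1
```

```bash
python3 look.py w5; python3 -c "
from h import *
arc([20,14,8,2,-4])"
```

```text
nut px pred [242.02499443 135.23138337]
t 3.45 now a,b,ztip,th [ 39.1  17.7 128.6 -13.9] F [-0.5  1.1  0.6] w -0.2
[-1.  0.  1.] 1
[-6.  1. -0.] 5
[-11.   0.  -1.] 9
[-16.  -1.  -1.] 13
[-21.  -2.  -1.] 17
phi now 21.424223347241362 r 48.56104726667374
```

View pics/w5.png

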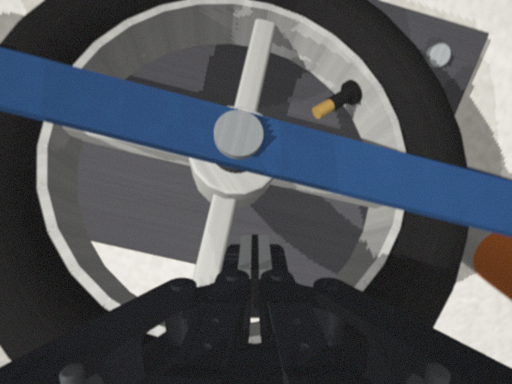

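Emit:
send_rows:
  commands:
    - [0, -4, 0, 0, 2]
    - [0, -8, 1, 0, 6]
    - [0, -13, 0, -1, 11]
    - [0, -18, -1, -1, 14]
    - [0, -22, -2, -1, 18]

```text
clock: 3.95
eef_pos: [513.9, -100.5, 143.9]
tool_rot: [3.139, -0.001, -1.628]
force: [0.2, -3.6, -2.3]
width: -0.0
```

```bash
python3 -c "
from h import *
arc([-10,-16,-22,-28,-34])"
```

```text
t 3.95 now a,b,ztip,th [ 42.6  -3.1 129.9   4.2] F [ 0.2 -3.6 -2.3] w -0.0
[-5. -0.  1.] 2
[-10.  -1.   1.] 6
[-15.  -2.   2.] 10
[-20.  -4.   3.] 14
[-25.  -6.   5.] 18
phi now -3.62435132605904 r 49.27869972179169
```

Emit:
send_rows:
  commands:
    - [0, -5, 0, 1, 2]
    - [0, -10, -1, 1, 6]
    - [0, -15, -2, 2, 10]
    - [0, -20, -4, 3, 14]
    - [0, -25, -6, 5, 18]

```text
clock: 4.45
eef_pos: [520.4, -77.1, 139.0]
tool_rot: [3.139, -0.004, -1.945]
force: [-1.5, -3.5, -1.2]
width: -0.0
```

```bash
 python3 look.py w6;python3 -c "
from h import *
arc([-38,-44,-50,-55,-57])"
```

```text
nut px pred [264.66840766 136.4760781 ]
t 4.5 now a,b,ztip,th [ 35.  -28.  124.7  22.4] F [ 0.2 -0.5 -0.9] w -0.0
[-3. -1.  0.] 2
[-7. -2.  2.] 6
[-12.  -4.   4.] 10
[-15.  -5.   6.] 13
[-17.  -6.   6.] 15
phi now -34.719169255458866 r 49.19360394701295
```

View pics/w6.png

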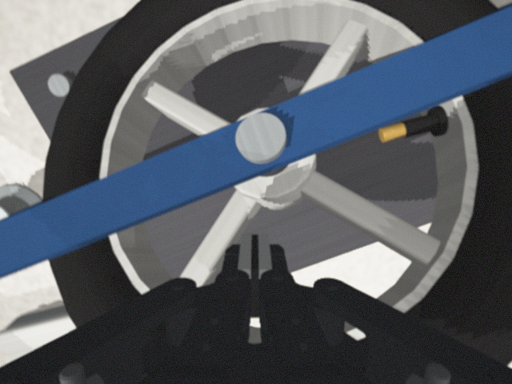

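```bash
python3 -c "
from h import *
p=np.load('p.npy',allow_pickle=True).item()
print('brass',ang(p,(385,134)))
for q in((200,270),(430,247),(152,93),(357,35)): print(ang(p,q,8))
"
```

```text
brass (54.4, 82.4)
(63.3, -53.4)
(77.5, 37.0)
(78.0, -141.6)
(74.3, 125.5)
```

Emit:
send_rows:
  commands:
    - [0, -4, -1, 1, 2]
    - [0, -8, -2, 2, 6]
    - [0, -13, -4, 4, 10]
    - [0, -17, -6, 6, 13]
    - [0, -20, -8, 8, 15]

```text
clock: 5.0
eef_pos: [535.1, -60.6, 130.8]
tool_rot: [3.139, -0.004, -2.208]
force: [-2.4, -3.5, 2.5]
width: -0.1
```

```bash
 python3 look.py w7;python3 -c "
from h import *
arc([-60,-64,-68])"
```

```text
nut px pred [282.51738278 146.82206128]
t 5.05 now a,b,ztip,th [ 19.9 -43.6 116.4  37.4] F [0.8 0.7 0.1] w -0.2
[ 2.  0. -1.] 2
[-1. -1.  1.] 4
[-4. -2.  2.] 7
phi now -62.185363718647004 r 49.34482900738445
```

View pics/w7.png

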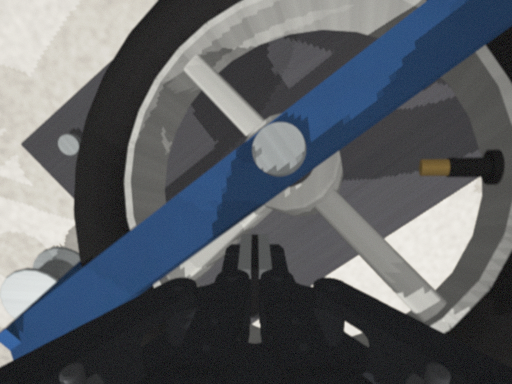

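```bash
python3 -c "
from h import *
p=np.load('p.npy',allow_pickle=True).item()
print('brass',ang(p,(425,167)))
for q in((430,306),(195,68)): print(ang(p,q,8))
"
```

```text
brass (54.4, 52.6)
(77.8, 6.8)
(76.9, -170.5)
```

Emit:
send_rows:
  commands:
    - [0, 4, 0, 0, 0]
    - [0, 4, 0, -30, 0]
    - [0, 4, 0, -75, 0]
    - [0, 4, 0, -105, 0]
    - [0, 4, 0, -105, 0]

```text
clock: 5.55
eef_pos: [537.0, -63.0, 240.0]
tool_rot: [-3.136, 0.003, -2.207]
force: [-0.1, 0.0, -0.2]
width: 0.1
```

```bash
 python3 look.py w8;python3 -c "
from h import *
p=np.load('p.npy',allow_pickle=True).item()
rows([(-46,-30,215,0)])"
```

```text
nut px pred [268.13696752 131.8676895 ]
t 5.6 now a,b,ztip,th [ 20.3 -40.7 223.7  37.3] F [ 0.1 -0.1 -0.9] w -0.1
[-32. -59.   9.] -37
```

View pics/w8.png

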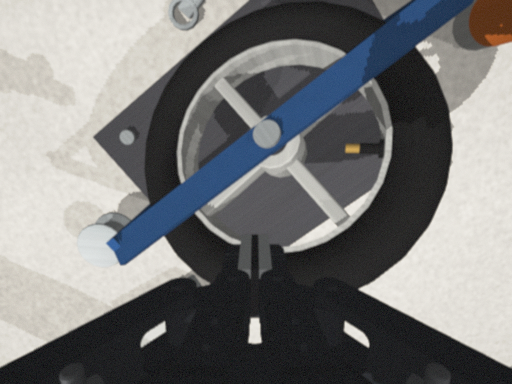

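Emit:
send_rows:
  commands:
    - [0, -8, -12, 0, -8]
    - [0, -16, -30, 0, -16]
    - [0, -24, -45, 0, -24]
    - [0, -32, -59, 0, -32]
    - [0, -32, -59, 0, -37]

```text
clock: 6.1
eef_pos: [603.3, -71.7, 236.2]
tool_rot: [-3.14, 0.0, -1.555]
force: [-0.7, 0.5, 0.8]
width: 0.0
```

Emit:
send_rows:
  commands:
    - [0, 0, 0, 0, 0]
    - [0, 0, 0, 0, 0]

```text
clock: 6.3
eef_pos: [602.6, -71.4, 234.9]
tool_rot: [3.141, 0.001, -1.557]
force: [0.1, 0.8, -0.3]
width: -0.1
```

```bash
 python3 look.py w9;python3 -c "
from h import *
rows([(-46,-30,150,0),(-46,-30,86,0)])"
```

```text
nut px pred [294.12105603 239.36227677]
t 6.35 now a,b,ztip,th [-4.660e+01 -3.080e+01  2.213e+02  1.000e-01] F [-0.  -0.2 -0.3] w -0.0
[ 1.  1. 71.] 0
[  1.   1. 135.] 0
```

View pics/w9.png

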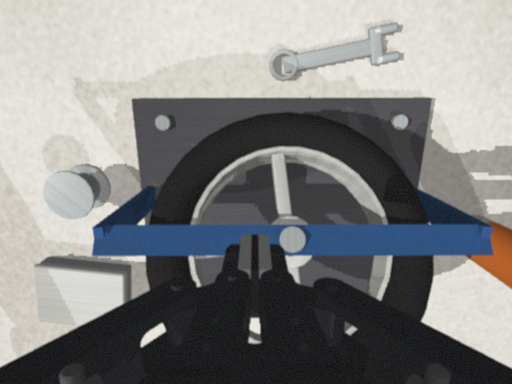

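Emit:
send_rows:
  commands:
    - [0, 1, 0, 20, 0]
    - [0, 1, 0, 45, 0]
    - [0, 1, 0, 66, 0]
    - [0, 1, 0, 66, 0]

```text
clock: 6.75
eef_pos: [600.1, -71.8, 166.5]
tool_rot: [3.135, 0.002, -1.557]
force: [0.4, 0.8, -0.5]
width: -0.4
```

```bash
 python3 look.py w10;python3 -c "
from h import *
rows([(-46,-30,86,0)])"
```

```text
nut px pred [308.71825087 286.26947033]
t 6.8 now a,b,ztip,th [-4.540e+01 -3.020e+01  1.542e+02  1.000e-01] F [0.7 0.5 0.4] w -0.1
[ 0. -1. 68.] 0
```

View pics/w10.png

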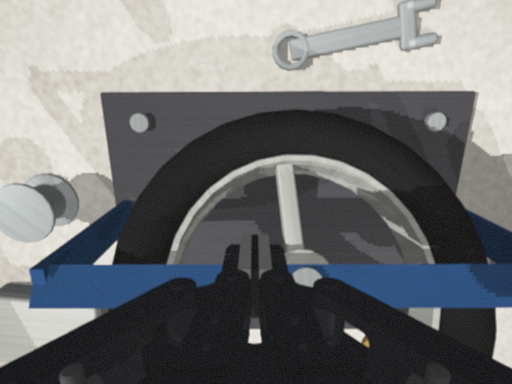

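Emit:
send_rows:
  commands:
    - [0, 0, -1, 12, 0]
    - [0, 0, -1, 25, 0]
    - [0, 0, -1, 38, 0]
    - [0, 0, -1, 48, 0]
    - [0, 0, -1, 48, 0]

```text
clock: 7.3
eef_pos: [601.0, -71.8, 118.3]
tool_rot: [3.135, 0.001, -1.557]
force: [-0.4, 0.5, -0.2]
width: 0.0
```

```bash
 python3 look.py w11;python3 -c "
from h import *
rows([(-46,-30,88,0)])"
```

```text
nut px pred [328.08065537 355.19224564]
t 7.35 now a,b,ztip,th [-4.560e+01 -3.030e+01  1.052e+02  1.000e-01] F [0.1 0.3 0.6] w -0.1
[ 0. -0. 17.] 0
```

View pics/w11.png

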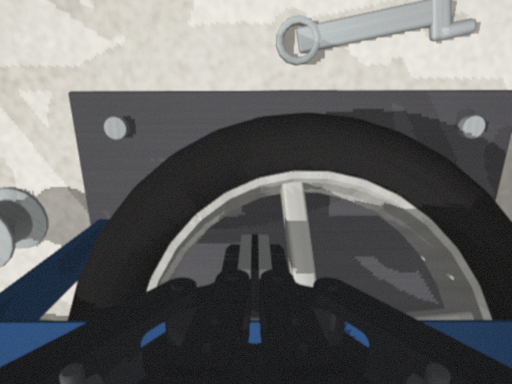

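Emit:
send_rows:
  commands:
    - [0, 0, 0, 6, 0]
    - [0, 0, 0, 12, 0]
    - [0, 0, 0, 17, 0]
    - [0, 0, 0, 17, 0]

```text
clock: 7.75
eef_pos: [601.0, -71.9, 101.5]
tool_rot: [3.135, 0.001, -1.557]
force: [-0.3, 0.1, 0.2]
width: 0.2
```

```bash
 python3 look.py w12;python3 -c "
from h import *
rows([(-46,-26,88,0),(-46,0,88,0)])
p=np.load('p.npy',allow_pickle=True).item()
"
```

```text
nut px pred [338.73902324 392.28061988]
t 7.8 now a,b,ztip,th [-45.2 -30.4  87.8   0.1] F [-0.1  0.  -0.4] w 0.1
[ 4. -1. -0.] 0
[30. -1. -0.] 0
```

View pics/w12.png

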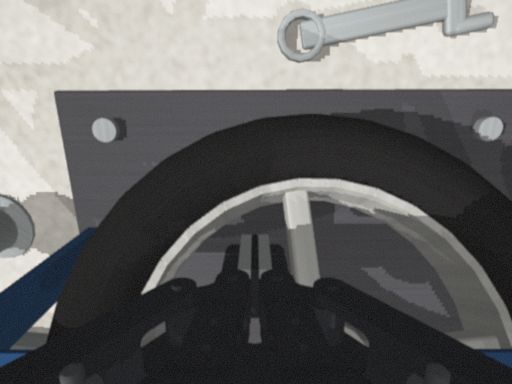

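Emit:
send_rows:
  commands:
    - [0, 4, -1, 0, 0]
    - [0, 9, -1, 0, 0]
    - [0, 14, -1, 0, 0]
    - [0, 19, -1, 0, 0]
    - [0, 24, -1, 0, 0]

```text
clock: 8.3
eef_pos: [603.2, -95.3, 101.9]
tool_rot: [3.137, 0.002, -1.557]
force: [1.1, 3.9, 0.0]
width: 0.1
```

```bash
 python3 -c "
from h import *
p=np.load('p.npy',allow_pickle=True).item()
print(ang(p,(296,195),8))"; python3 look.py w13;python3 -c "
from h import *
rows([(-46,18,88,0)])
"
```

```text
(79.7, -173.3)
nut px pred [272.96351211 394.92271818]
t 8.35 now a,b,ztip,th [-46.4  -5.1  88.    0.2] F [ 1.1 -0.7  0.1] w -0.1
[23.  0.  0.] 0
```

View pics/w13.png

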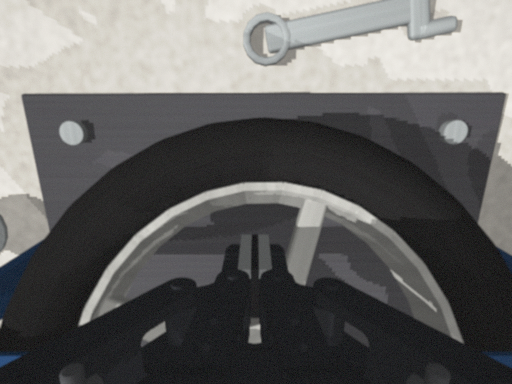

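```bash
 python3 -c "
from h import *
p=np.load('p.npy',allow_pickle=True).item()
for q in ((302,202),(325,205),(314,204)):print(ang(p,q,8))
# predicted spoke-end centre in the image at final 135 and others
for A in (160,150,140,135):
  t=np.radians(A);print(A,proj(p,HUB+8*NN+78*(np.cos(t)*UP+np.sin(t)*EY)))"
```

```text
(79.1, 167.4)
(80.9, 159.2)
(79.6, 163.0)
160 [321.11160479 209.53294916]
150 [346.43968397 220.88597892]
140 [370.17954075 236.61756808]
135 [381.27258001 246.06985645]
```

Emit:
send_rows:
  commands:
    - [0, 5, 0, 0, 0]
    - [0, 9, 0, 0, 0]
    - [0, 13, 0, 0, 0]
    - [0, 17, 0, 0, 0]
    - [0, 20, 0, 0, 0]

```text
clock: 8.85
eef_pos: [603.1, -117.8, 102.1]
tool_rot: [3.136, 0.0, -1.558]
force: [1.1, 4.0, 0.1]
width: 0.3
```

```bash
python3 look.py w14;python3 -c "
from h import *
rows([(-46,18,88,0)])
"
```

```text
nut px pred [211.10242059 393.61278901]
t 8.9 now a,b,ztip,th [-46.3  16.4  88.    0.2] F [0.8 0.9 0.7] w -0.2
[2. 0. 0.] 0
```

View pics/w14.png

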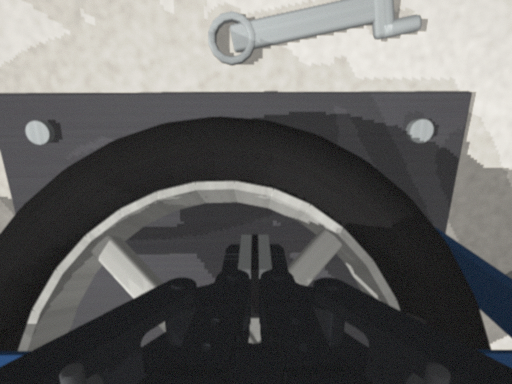

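```bash
 python3 -c "
from h import *
p=np.load('p.npy',allow_pickle=True).item()
for q in ((322,234),(342,240),(332,237),(109,243)):print(ang(p,q,8))
for A in (139,137,135,-135):
  t=np.radians(A);print(A,proj(p,HUB+8*NN+78*(np.cos(t)*UP+np.sin(t)*EY)))"
```

```text
(77.9, 140.9)
(82.2, 134.4)
(79.9, 137.6)
(79.1, -135.4)
139 [326.48165128 237.22031461]
137 [330.81743348 240.94466288]
135 [335.05392672 244.83388784]
-135 [109.57160918 245.28127546]
```

Emit:
send_rows:
  commands:
    - [0, -5, 0, 0, 0]
    - [0, -5, 0, -25, 0]
    - [0, -5, 0, -65, 0]
    - [0, -5, 0, -105, 0]
    - [0, -5, 0, -145, 0]

```text
clock: 9.4
eef_pos: [603.1, -114.6, 248.3]
tool_rot: [3.136, -0.002, -1.56]
force: [1.6, -0.8, -0.9]
width: -0.2
```

```bash
 python3 -c "
from h import *
rows([(60,0,260,0)])"
```

```text
t 9.4 now a,b,ztip,th [-46.4  12.3 234.3   0.3] F [ 1.6 -0.8 -0.9] w -0.2
[-12. 107. -25.] 0
```

Emit:
send_rows:
  commands:
    - [0, 0, 45, -30, 0]
    - [0, -6, 90, -50, 0]
    - [0, -12, 130, -50, 0]
    - [0, -12, 155, -50, 0]
    - [0, -12, 155, -50, 0]

```text
clock: 9.9
eef_pos: [444.3, -105.1, 299.8]
tool_rot: [3.134, -0.002, -1.562]
force: [-0.8, -1.1, 0.6]
width: 0.1
```

Emit:
send_rows:
  commands:
    - [0, 0, 0, 0, 0]
    - [0, 0, 0, 0, 0]
    - [0, 0, 0, 0, 0]

```text
clock: 10.2
eef_pos: [445.2, -105.3, 299.5]
tool_rot: [3.134, -0.003, -1.562]
force: [0.5, 0.5, -0.1]
width: 0.0
```

```bash
 python3 look.py w15
```

```text
nut px pred [252.04372258  31.11878006]
```

View pics/w15.png

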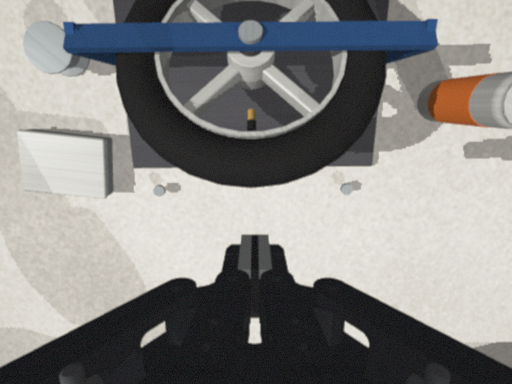

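```bash
python3 -c "
import cv2
a=cv2.imread('pics/w15.png')[0:150,150:350]
cv2.imwrite('pics/w15c.png',cv2.resize(a,None,fx=4,fy=4,interpolation=cv2.INTER_CUBIC))"
```

```text
(no output)
```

View pics/w15c.png

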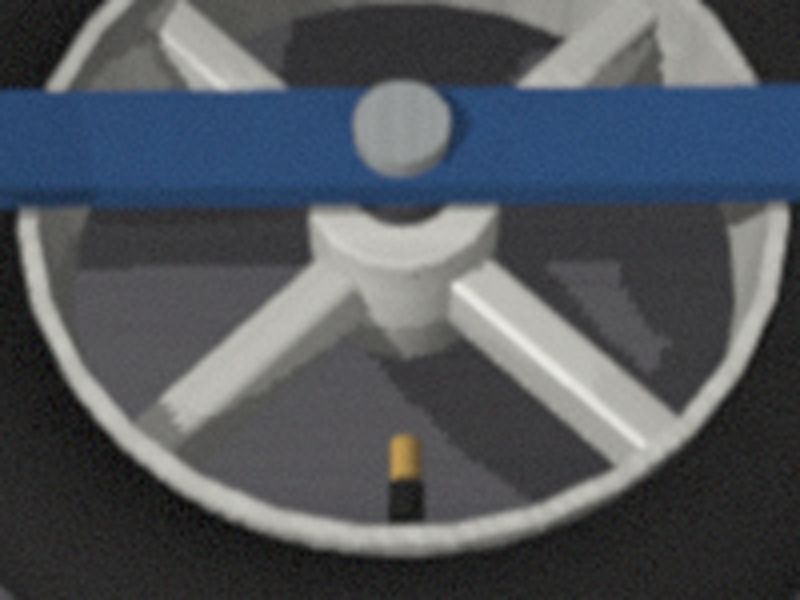

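```bash
 python3 -c "
from h import *
p=np.load('p.npy',allow_pickle=True).item()
f=lambda q:(150+(q[0]+.5)/4-.5,(q[1]+.5)/4-.5)
def sb(q,n): 
  X=onplane(p,f(q),HUB+n*NN,NN)-HUB;return np.array([X@UP,X@EY])
nut=sb((402,129),35);print('nut',nut)
for nm,q,n in(('brass',(405,457),0),('stem',(406,500),0),('R',(667,430),8),('L',(176,418),8),('UL',(172,20),8),('UR',(648,12),8)):
  v=sb(q,n);w=v-nut
  print(nm,v.round(1),np.degrees(np.arctan2(v[1],v[0])).round(1),'corr',np.degrees(np.arctan2(w[1],w[0])).round(1),np.hypot(*w).round(1))
a=sb((405,440),0);b=sb((405,515),0);print(a,b)
rl=sb((20,235),15);rr=sb((788,235),15);print('rim L,R',rl,rr)
"
```

```text
nut [ 0.72093468 -1.5951402 ]
brass [56.6 -1.6] -1.6 corr -0.0 55.9
stem [67.1 -1.4] -1.2 corr 0.1 66.3
R [54.8 55.8] 45.5 corr 46.7 78.8
L [ 51.1 -51.8] -45.4 corr -44.9 71.1
UL [-53.9 -56.7] -133.5 corr -134.7 77.6
UR [-55.3  57.1] 134.1 corr 133.7 81.1
[52.37351489 -1.60858365] [70.67981465 -1.68306326]
rim L,R [ 10.11272713 -86.51551786] [11.36888922 83.50382782]
```

Emit:
send_rows:
  commands:
    - [0, 40, 0, -20, 0]
    - [0, 90, 0, -20, 0]
    - [0, 140, 0, -20, 0]
    - [0, 190, 0, -20, 0]
    - [0, 240, 20, -20, 0]

```text
clock: 10.75
eef_pos: [430.9, -343.8, 319.6]
tool_rot: [3.135, -0.003, -1.559]
force: [0.9, -0.5, -0.1]
width: -0.2
```

Emit:
send_rows:
  commands:
    - [0, 50, 0, 0, 0]
    - [0, 80, 0, 0, 0]
    - [0, 80, 0, 0, 0]
    - [0, 80, 0, 0, 0]
    - [0, 80, 0, 0, 0]

```text
clock: 11.25
eef_pos: [432.6, -422.3, 319.3]
tool_rot: [3.134, -0.002, -1.557]
force: [-0.1, -0.2, -0.2]
width: 0.1
```

```bash
python3 -c "
from h import *
im=ctrl.get_image('top')[:,:,::-1];cv2.imwrite('pics/top9.png',im)
a=cv2.imread('pics/top0.png')
d=cv2.absdiff(a,im).max(2)
o=np.hstack([cv2.resize(im[140:245,215:345],None,fx=4,fy=4,interpolation=cv2.INTER_CUBIC)])
cv2.imwrite('pics/top9c.png',o)
for nm,(r0,r1,c0,c1) in dict(plateedge=(150,170,225,260),plateL=(160,235,222,240),spool=(175,195,195,225),tin=(205,245,180,222),wrench=(130,152,268,318),can=(190,212,340,370),meter=(195,250,70,110),jar=(150,175,85,110),driver=(215,265,385,420)).items():
    print(nm,(d[r0:r1,c0:c1]>40).sum())
print(ctrl.read_state()['qd'].round(3),ctrl.read_state()['force'])
"
```

```text
plateedge 0
plateL 0
spool 0
tin 0
wrench 0
can 0
meter 0
jar 0
driver 320
[-0.005 -0.008  0.004  0.     0.001 -0.002  0.001] [-0.53870412  0.87256427 -0.34298385]
```

View pics/top9c.png

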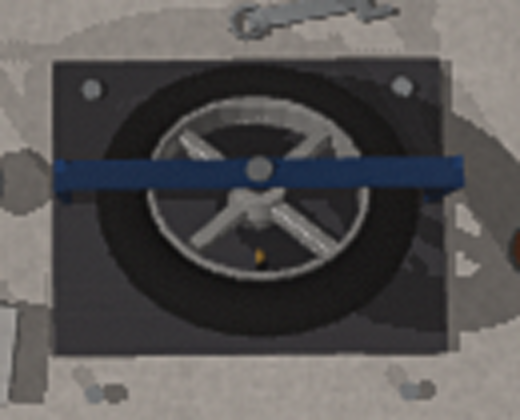

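```bash
python3 -c "
from h import *
T=ctrl.camera_params('top')
print(ang(T,(215+259.5/4-.5,140+257.5/4-.5)))
print(ctrl.finish_job())"
```

```text
(57.7, -1.2)
the job is handed in; nothing more can be done
None
```

The wheel is turned so the valve stem is at twelve o'clock, to within about 1°, and I handed the job in at about 11 s of the 58 s allowed.

**What I did:** The valve started at about 152°. I turned the wheel clockwise in two pushes with the closed fingertips:
- **First push:** one spoke in the upper half, taking the valve from 152° to about 53°.
- **Second push:** another spoke in the lower half, taking the valve from there to twelve o'clock.

I chose spokes that kept the fingers out of the sector holding the valve stem. The measured forces stayed around 4 to 5 N. The fingers only ever pushed a spoke from one side, and the hand was then lifted clear.

**Last checks:**
- **Valve angle:** the wrist camera gave about 0.0° at the valve, once I corrected for a 1.6 mm offset seen at the axle nut. The top camera gave -1.2°. The four spokes, read separately, scattered from -1.3° to +1.7°, and the last reading before I lifted the hand gave about +1°.
- **Stand and bystanders:** comparing the top pictures before and after showed no change at the stand's plate, spool, tin, wrench, can, meter or jar.
- **Not confirmed:** the screwdriver patch did differ. I put that down to the arm hanging over it in the last picture and did not look again. The hand never went below about 240 mm on that side.

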